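# Clear the tape stand on the study desk

### The arm

A 6-joint arm with a two-finger parallel gripper is mounted at the origin on the work surface. World frame = base frame: x ahead of the robot, y to its left, z up, the work surface at z = 0. Lengths are in m, angles in rad, forces in N, time in s.
With the tool pointing down it reaches from about 0.375 to 0.9 m from the base axis. Payload 3.1 kg.
Tool frame: the origin (TCP) lies midway between the tips of the shut fingers; the grasp point (between the pads) lies 19 mm behind it; z points along the fingers, x is the direction in which the jaws open and shut, and the axes are right-handed (so a half turn about z gives the same grasp; the last joint's range is limited). The gripper opens to 85 mm and grips with 20 to 120 N. Pads are 22 mm wide; open, the fingers measure 114 mm over their backs; the gripper's body (76 mm by 85 mm) begins 54 mm behind the grasp point. The pads swing forward as they close: fully open they stand 13 mm farther back than shut.
Start: joints at [-1.298, 0.527, 1.433, -0, 1.181, -0.178], TCP at [0.273, -0.562, 0.231] pointing down, gripper open.
Joint ranges: [-3.08, 3.08], [-0.75, 2.2], [0.22, 2.44], [-1.43, 4.57], [0, 2.65], [-2.85, 2.85]. Speed limits (rad/s): [2.79, 2.79, 3.14, 3.14, 3.14, 3.14].

### API

Orientations are given as a unit quaternion [x, y, z, w].
In Python, from station import * gives the robot as it stands.
- The arm moves only by the tool servo_tool, never from a script. Its argument "targets" is a list of rows, each a list of 6 numbers: the shift along the tool's x, y, z in mm, then the turn, a rotation vector about the tool's x, y, z in degrees. A call has 1 to 10 rows; each row is the pose to reach, as a shift and turn from the pose commanded when the call began, along the tool's axes at that moment; what a row does not reach only later rows make up. A row lasts 1/8 s, in which the tool goes at most 62.5 mm and 10.7 degrees, less where a joint would pass 70% of its speed; a pose out of reach is approached as far as the arm can. A call with a gripper value outside its range is refused whole. "gripper" is the finger opening in mm, from 0 to 85.4, set as the call begins (left out, the last holds). The fingers move at their own pace and stop on an object; "newtons" is the grip in N (left out, the last holds). Time passes only in rows, so rows that repeat a pose let the fingers close. It gives the time, the measured TCP pose, the force and the opening at its end, in the units of the state.
- sense(): the state, without advancing time (a new reading comes with each control period).
- snapshot(name): name is "scene" or "top"; returns a dict with "color" (400x640x3 uint8, red, green, blue), "vfov" (degrees; the focal length in pixels is half the picture's height over the tangent of half this angle, whatever the lens; pixels are square), "cx", "cy" (the principal point, pixels), "R" (3x3) and "t" (3): a world point X has camera coordinates R X + t. Camera axes: x right, y down, z forward; pixel columns grow to the right and rows downward; lengths in m; the calibration is good to about 2 mm. A picture is of the moment at which its call begins. There is no depth.
- sign_off(): hands the job in, once; it reports no verdict.
The state is a dict: "t": time; "q": joint angles; "qd": joint speeds; "tau": joint torques, N m; "tcp_pos": TCP position; "tool_rot": TCP orientation; "force": force on the tool from outside, world axes, zero at the start; "ft_torque": the same for the moment, N m; "finger_gap": opening from 0.0 (shut) to 1.0 (fully open).
Only numpy, scipy, OpenCV 4.12 (cv2) and the standard library are available. Lean on these libraries where they do the work, as an engineer would, in place of code of your own. Each camera call takes 0.05 s, during which the arm holds its last target. There are 200 camera calls.

### The job

Clear the desk's tape stand: slide the loosened stop collar off the end of the bar and put it in the tray, then slide off the two things behind it, the empty cardboard core into the waste bin and the full roll of tape into the tray with the collar. Set the collar and the roll down in the tray rather than dropping them, let nothing fall on the desk, and leave everything else where it is.

Things in the scene. Friction and masses are not known exactly. Their poses are not given: they have to be found in the camera images.
- table: the desk, its top at height 0
- stand: steel tape stand, fixed: a base plate (150 x 90 x 10 mm), an upright (16 x 50 mm, 140 mm tall) and a horizontal round bar, 18 mm thick, standing out from the upright along the stand's own +x. Origin on the desk under the bar's root; the bar's axis is 125 mm above it, its plain free end at own x = 190 mm. The base plate reaches to x = 125 mm
- collar_center (a point): aluminium stop collar, screw already loosened, slides freely: sleeve 44 mm across, 30 mm long, with a flange 60 mm across, 6 mm thick on the end towards the upright; hole 24 mm; 100 g. The point is the sleeve's centre; own x is the hole's axis, towards the bar's free end at the start. It hangs on the bar nearest the free end, centre 3 mm below the bar's axis
- roll_center (a point): full roll of tan tape, 64 mm across, 38 mm wide, hole 28 mm, about 120 g (+-30 %); the point is its centre, own x is the hole's axis. It hangs loosely on the bar, centre 5 mm below the bar's axis. Either it or the spent core is the nearer to the free end
- core_center (a point): spent cardboard core, no tape left: a tube 40 mm across, 38 mm long, hole 28 mm, about 30 g; the point is its centre, own x is the hole's axis. It hangs loosely on the bar, centre 5 mm below the bar's axis
- tray: open plywood tray fixed to the desk, 170 mm (own x) by 220 mm (own y), 45 mm tall, walls and floor 6 mm thick; origin at the centre of its underside. It may be on either side of the stand
- bin: open square black desk waste bin fixed to the desk, 140 x 140 mm, 90 mm tall, walls and floor 5 mm thick; origin at the centre of its underside. It is on the other side of the stand from the tray
- spare_roll: spare roll of tape lying flat on the desk (bystander), 64 mm across, 38 mm tall; origin at the centre of its underside
- mug: grey mug (bystander), 76 mm across, 90 mm tall, handle at its own +y; origin at the centre of its underside
- stapler: stapler (bystander), 130 x 34 x 47 mm, long along its own x; origin at the centre of its underside
- charger: white upright phone charger (bystander), 90 mm round foot, 68 mm wide back leaning, 130 mm tall; origin at the centre of its underside
- calculator: flat calculator (bystander), 150 x 78 x 16 mm, long along its own x; origin at the centre of its underside
- pen_pot: white pot of pens (bystander), 72 mm across, 140 mm tall with its pens; origin at the centre of its underside
- figurine: small white figurine (bystander), 60 mm across, 72 mm tall; origin at the centre of its underside

How it is judged:
By the outcome, as a careful person would: the job done as asked, in the order asked, and still so for the second after the job is handed in, with the robot touching nothing.
It also fails if it takes over 72 s, if anything falls off the work surface, if the arm or the gripper's body presses on something with over 40 N, if the wrist force passes 120 N, or if a joint passes its speed limit or range.

## Working session

There is one attempt and no reset: what is moved stays moved. The work goes in short steps, Python scripts to look and compute and a tool call to move; the robot and the scene stay as the last step left them, time stands still between calls to the robot, and variables do not carry over. Pictures are saved under pics/ and viewed, about 8 in all and at most 12, crops included, and the job is handed in when it is done.

Besides the shell and the picture viewer there is one more tool, called after ">>>" as a command line: name --pt "numbers of a row" for each row, then --argument value for the rest. servo_tool: Moves the arm, as the interface text tells. Its arguments: {"type":"object","properties":{"targets":{"type":"array","items":{"type":"array","items":{"type":"number"}}},"gripper":{"type":"number"},"newtons":{"type":"number"}},"required":["targets"]}

```bash
ls; mkdir -p pics
python3 - <<'E'
from station import *
import cv2
for n in ("scene","top"):
    s=snapshot(n); cv2.imwrite(f"pics/{n}0.png",s["color"][:,:,::-1]); print(n,s["vfov"],s["cx"],s["cy"],s["R"],s["t"])
st=sense(); print(st)
E
```

```text
pics
scene 48.867455391816236 313.4687797028351 197.11547445445098 [[-0.30928238  0.95096949 -0.00119878]
 [ 0.52126467  0.16847552 -0.83659975]
 [-0.79537887 -0.25937044 -0.54781331]] [ 0.17343476 -0.20877832  1.69175293]
top 54.34746124004912 321.0131142239327 194.12088776482227 [[ 1.67736240e-02 -9.99859260e-01  3.24600787e-04]
 [-9.97609325e-01 -1.67576446e-02 -6.70433899e-02]
 [ 6.70393938e-02  8.00735845e-04 -9.97750008e-01]] [-0.01824059  0.55524559  1.01404316]
{'t': 0.1, 'q': array([-1.29752176e+00,  5.28364756e-01,  1.43379316e+00,  1.06257168e-05,
        1.18143782e+00, -1.78512539e-01]), 'qd': array([-0.00014445, -0.00306895, -0.00356575,  0.00203258,  0.00078869,
       -0.00064779]), 'tau': array([-5.22901837e-05, -4.43304026e+01, -1.78586751e+01, -1.46576363e-04,
        3.85043764e-03, -1.59597835e-05]), 'tcp_pos': array([ 0.27269905, -0.56163319,  0.23043065]), 'tool_rot': array([ 8.47516652e-01, -5.30767860e-01, -7.37636523e-04, -6.77492171e-04]), 'force': array([ 0.50008621, -0.01751401,  0.30778286]), 'ft_torque': array([-0.0141304 ,  0.01370386, -0.03039325]), 'finger_gap': 1.0048919279787492}
```

View pics/scene0.png

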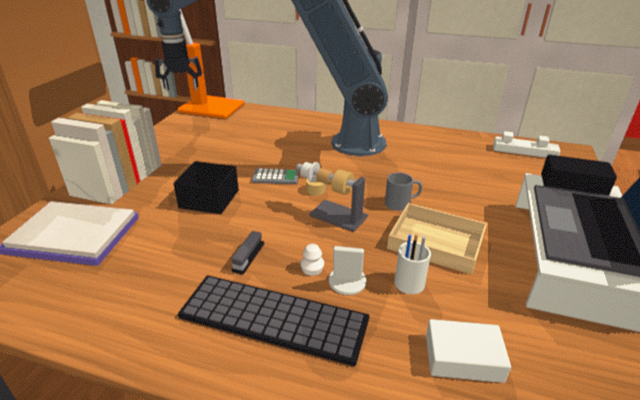

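View pics/top0.png

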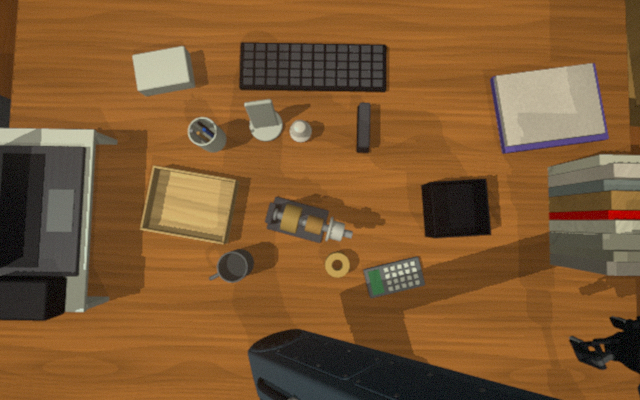

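The scene view shows the stand around (340,195), its bar pointing left towards (305,170), with the tray to the right (437,237) and the bin to the left (207,187). In the top view the stand is at (300,220), the collar at (335,230), the tray at (190,203), the bin at (457,208) and the spare roll at (337,264). Next I'll zoom in on the stand.

Run:
```python
import cv2,numpy as np
a=cv2.imread("pics/top0.png")[185:285,245:375]; b=cv2.imread("pics/scene0.png")[145:245,285:385]
a=cv2.resize(a,None,fx=4,fy=4,interpolation=cv2.INTER_CUBIC);b=cv2.resize(b,None,fx=4,fy=4,interpolation=cv2.INTER_CUBIC)
b=b[:, :280]
cv2.imwrite("pics/crop0.png",np.hstack([a,b]))
```

```text
(no output)
```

View pics/crop0.png

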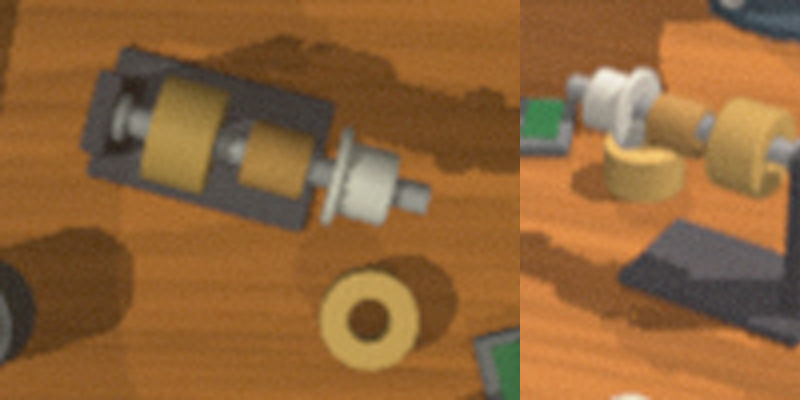

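The crop shows, from the free end inwards: collar (top crop 370,186), core (276,158), roll (186,135). The bar tip is at (430,197), and the spare roll lies on the desk at (370,320).

```bash
cat > h.py <<'E'
import numpy as np
from station import *
from scipy.spatial.transform import Rotation as Ro
def ray(s,u,v):
    f=200/np.tan(np.radians(s["vfov"]/2)); R=np.array(s["R"]);t=np.array(s["t"])
    return -R.T@t, R.T@np.array([(u-s["cx"])/f,(v-s["cy"])/f,1])
def on(s,u,v,z):
    c,d=ray(s,u,v); return c+d*(z-c[2])/d[2]
def two(s1,p1,s2,p2):
    c1,d1=ray(s1,*p1);c2,d2=ray(s2,*p2)
    k=np.linalg.lstsq(np.c_[d1,-d2],c2-c1,rcond=None)[0]
    a,b=c1+k[0]*d1,c2+k[1]*d2
    return (a+b)/2,np.linalg.norm(a-b)
def proj(s,X):
    f=200/np.tan(np.radians(s["vfov"]/2)); p=np.array(s["R"])@X+np.array(s["t"]); return f*p[0]/p[2]+s["cx"],f*p[1]/p[2]+s["cy"]
def totool(v): # world vec (m) -> tool mm
    return Ro.from_quat(sense()["tool_rot"]).inv().apply(v)*1000
E
cat > m.py <<'E'
from h import *
np.set_printoptions(precision=4,suppress=True)
s=snapshot("top"); w=snapshot("scene")
C=lambda x,y:((x+.5)/4-.5+245,(y+.5)/4-.5+185)
D=lambda x,y:((x-520+.5)/4-.5+285,(y+.5)/4-.5+145)
for n,p,z in [("tip",C(430,197),.128),("root",C(125,118),.128),("sleeve",C(370,186),.13),("flangeA",C(350,130),.122),("flangeB",C(328,223),.122),("core",C(276,158),.13),("roll",C(186,135),.14),("spare",C(370,320),.038),
 ("base c",C(333,102),.01),("base c",C(304,229),.01),
 ("tray",(153,167),.045),("tray",(237,179),.045),("tray",(225,243),.045),("tray",(142,230),.045),
 ("bin",(422,183),.09),("bin",(487,179),.09),("bin",(491,236),.09),("bin",(426,237),.09),("mug",(233,264),.09),("pot",(203,131),.1),("charger",(260,115),.13),("fig",(301,128),.06),("stapler",(363,127),.047),("calc",(395,277),.016)]:
    print(n,on(s,*p,z))
print("tip2",two(s,C(430,197),w,D(574,86)))
print("sleeve",two(s,C(370,186),w,D(607,98)))
E
python3 m.py
```

```text
tip [ 0.4556 -0.0838  0.128 ]
root [0.499  0.0968 0.128 ]
sleeve [ 0.4615 -0.0483  0.13  ]
flangeA [ 0.4942 -0.0363  0.122 ]
flangeB [ 0.4391 -0.0241  0.122 ]
core [0.477  0.0072 0.13  ]
roll [0.4896 0.0596 0.14  ]
spare [ 0.3733 -0.0534  0.038 ]
base c [ 0.5136 -0.0279  0.01  ]
base c [ 0.4292 -0.01    0.01  ]
tray [0.6169 0.4281 0.045 ]
tray [0.5893 0.2092 0.045 ]
tray [0.4241 0.2348 0.045 ]
tray [0.4537 0.4489 0.045 ]
bin [ 0.5824 -0.2581  0.09  ]
bin [ 0.5951 -0.4189  0.09  ]
bin [ 0.4549 -0.4271  0.09  ]
bin [ 0.4498 -0.2678  0.09  ]
mug [0.3764 0.2027 0.09  ]
pot [0.7012 0.2848 0.1   ]
charger [0.7356 0.1404 0.13  ]
fig [0.7224 0.0454 0.06  ]
stapler [ 0.7308 -0.1155  0.047 ]
calc [ 0.3413 -0.2064  0.016 ]
tip2 (array([ 0.4551, -0.0827,  0.1254]), np.float64(0.0027687104600816943))
sleeve (array([ 0.4621, -0.0509,  0.1245]), np.float64(0.004880974810182968))
```

```bash
cat >> h.py <<'E'
def go(x,y,z,yaw,tilt=0): # row that takes tool-down pose to world point, yaw deg of tool x; tilt deg about tool x
    st=sense(); R0=Ro.from_quat(st["tool_rot"])
    c,s=np.cos(np.radians(yaw)),np.sin(np.radians(yaw))
    R1=Ro.from_matrix(np.array([[c,s,0],[s,-c,0],[0,0,-1]]))*Ro.from_euler('x',tilt,degrees=True)
    dp=R0.inv().apply(np.array([x,y,z])-st["tcp_pos"])*1000
    dr=np.degrees((R0.inv()*R1).as_rotvec())
    print(np.round(dp,1),np.round(dr,1),"t",round(st["t"],2))
E
python3 -c "
from h import *
go(.463,-.049,.20,-13)"
```

```text
[-378.3 -395.    31.3] [ -0.    0.1 -51.1] t 0.2
```

>>> servo_tool --pt "-378 -395 31 0 0.1 -51" --pt "-378 -395 31 0 0.1 -51" --pt "-378 -395 31 0 0.1 -51" --pt "-378 -395 31 0 0.1 -51" --pt "-378 -395 31 0 0.1 -51" --pt "-378 -395 31 0 0.1 -51" --pt "-378 -395 31 0 0.1 -51" --pt "-378 -395 31 0 0.1 -51" --pt "-378 -395 31 0 0.1 -51" --pt "-378 -395 31 0 0.1 -51" --gripper 85 --newtons 40

```text
t: 1.45
tcp_pos: [0.4635, -0.0468, 0.2001]
tool_rot: [0.994, -0.111, 0.0, 0.0]
force: [0.3, -0.2, 0.1]
finger_gap: 0.997
```

```bash
cat > c.py <<'E'
import sys,cv2
from h import *
n,u,v,h=sys.argv[1],*map(int,sys.argv[2:5]); out=[]
for k,(a,b) in {"top":(u,v),"scene":tuple(map(int,sys.argv[5:7]))}.items():
    s=snapshot(k)["color"][:,:,::-1]; cv2.imwrite(f"pics/{n}_{k}.png",s)
    out.append(cv2.resize(s[max(0,b-h):b+h,max(0,a-h):a+h],(400,400),interpolation=cv2.INTER_CUBIC))
cv2.imwrite(f"pics/{n}.png",np.hstack(out))
E
python3 c.py a 330 225 50 320 180; python3 -c "
from h import *
go(.463,-.049,.10,-13)"
```

```text
[ -0.4  -0.6 100.3] [ 0.1 -0.1 -0. ] t 1.55
```

View pics/a.png

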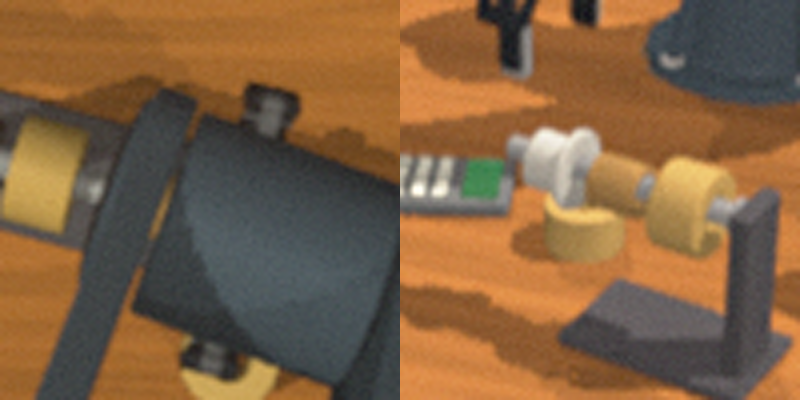

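The fingers straddle the bar at the collar in the top crop: fingertips at (270,110) and (215,355). The scene crop shows the collar undisturbed at (555,160). I'm going down onto it.

>>> servo_tool --pt "0 1 40 0 0 0" --pt "0 1 80 0 0 0" --pt "0 1 100 0 0 0" --pt "0 1 100 0 0 0" --pt "0 1 100 0 0 0"

```text
t: 2.17
tcp_pos: [0.4636, -0.052, 0.1009]
tool_rot: [0.993, -0.115, 0.001, 0.001]
force: [-0.5, 0.1, -0.2]
finger_gap: 1.001
```

>>> servo_tool --pt "0 0 0 0 0 0" --pt "0 0 0 0 0 0" --pt "0 0 0 0 0 0" --pt "0 0 0 0 0 0" --pt "0 0 0 0 0 0" --pt "0 0 0 0 0 0" --pt "0 0 0 0 0 0" --pt "0 0 0 0 0 0" --gripper 30 --newtons 30

```text
t: 3.18
tcp_pos: [0.4632, -0.0508, 0.101]
tool_rot: [0.993, -0.114, 0.001, 0.001]
force: [-2.4, -0.3, 5.5]
finger_gap: 0.51
```

```bash
python3 c.py b 330 225 50 320 180; python3 -c "
from h import *
s=sense();print(s['force'],s['finger_gap']*85.4,s['tcp_pos'],s['ft_torque'])"
```

```text
[-1.49242378 -0.84672746  5.51612816] 43.31606854506797 [ 0.46312251 -0.05081164  0.10095579] [-0.04483072  0.2714532   0.04519865]
```

View pics/b.png

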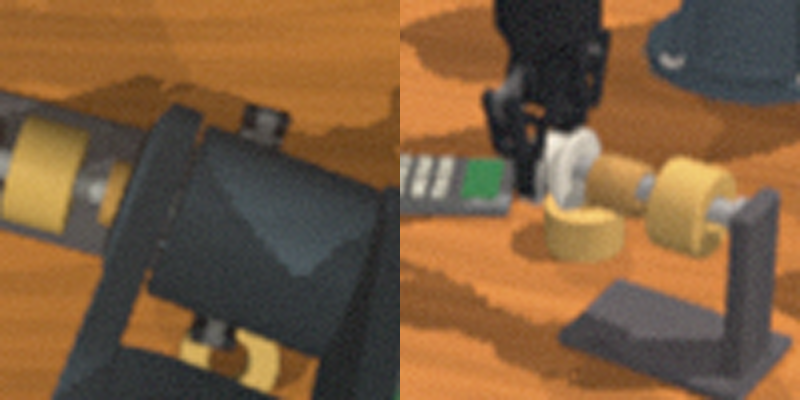

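The collar is gripped at a 43 mm gap. The pads dragged it down onto the bar by about 5 N. I'll lift 3 mm to centre it on the bar, then slide.

>>> servo_tool --pt "0 0 -3 0 0 0" --pt "0 0 -3 0 0 0" --pt "0 5 -3 0 0 0" --pt "0 10 -3 0 0 0" --pt "0 15 -3 0 0 0" --pt "0 20 -3 0 0 0" --pt "0 20 -3 0 0 0"

```text
t: 4.15
tcp_pos: [0.4586, -0.0708, 0.1033]
tool_rot: [0.993, -0.115, 0.001, 0.0]
force: [0.3, 0.7, -1.8]
finger_gap: 0.507
```

>>> servo_tool --pt "0 10 0 0 0 0" --pt "0 20 0 0 0 0" --pt "0 30 0 0 0 0" --pt "0 40 0 0 0 0" --pt "0 50 0 0 0 0" --pt "0 60 0 0 0 0" --pt "0 70 0 0 0 0" --pt "0 70 0 0 0 0"

```text
t: 5.15
tcp_pos: [0.4427, -0.1393, 0.1034]
tool_rot: [0.993, -0.115, 0.001, 0.001]
force: [0.2, 0.3, -1.3]
finger_gap: 0.508
```

```bash
python3 c.py d 335 225 60 310 180;python3 -c "
from h import *
go(.438,-.139,.24,-13); go(.56,.36,.24,-13);go(.56,.36,.24,80)"
```

```text
[  -4.2    1.6 -136.7] [ 0.  -0.1 -0.1] t 5.25
[   1.2 -512.  -136.9] [ 0.  -0.1 -0.1] t 5.25
[   1.2 -512.  -136.9] [  0.1  -0.  -93.1] t 5.25
```

View pics/d.png

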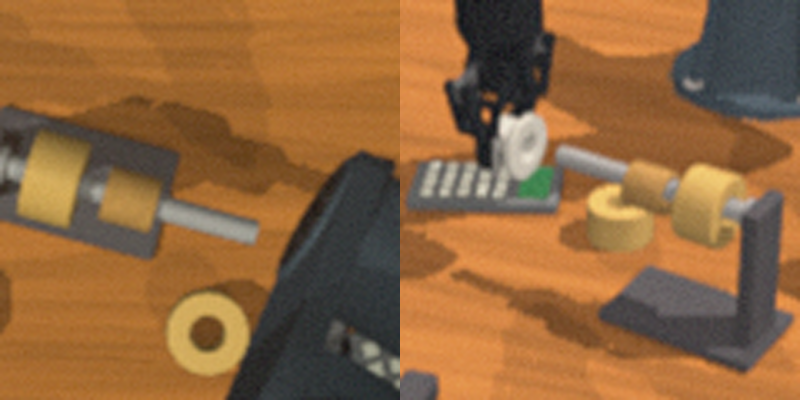

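The collar is clear of the bar and held, with the bare bar tip at (257,232) in the top crop. I'll lift it and carry it to the tray.

>>> servo_tool --pt "0 0 -50 0 0 0" --pt "0 0 -100 0 0 0" --pt "0 0 -120 0 0 0" --pt "-4 -60 -120 0 0 0" --pt "-8 -120 -120 0 0 0" --pt "-12 -180 -120 0 0 0" --pt "-16 -240 -120 0 0 0" --pt "-20 -300 -120 0 0 0" --pt "-24 -360 -120 0 0 0" --pt "-28 -420 -120 0 0 0"

```text
t: 6.5
tcp_pos: [0.5099, 0.2795, 0.2228]
tool_rot: [0.994, -0.114, 0.0, 0.001]
force: [-0.0, 0.2, -1.3]
finger_gap: 0.51
```

>>> servo_tool --pt "-3 -50 0 0 0 0" --pt "-6 -100 0 5 0 0" --pt "-6 -105 0 14 0 0" --pt "-6 -105 20 14 0 0" --pt "-6 -105 20 14 0 0"

```text
t: 7.12
tcp_pos: [0.5265, 0.3802, 0.201]
tool_rot: [0.986, -0.113, 0.012, -0.119]
force: [0.2, -0.3, -1.1]
finger_gap: 0.515
```

```bash
python3 c.py e 215 205 80 420 215;python3 -c "
from h import *
print(sense()['tcp_pos'],sense()['force'])
go(.528,.382,.03,-13,14)"
```

```text
[0.52837159 0.38099043 0.20299677] [-0.05852258 -0.46754918 -0.68763454]
[ -0.8  40.8 168.1] [ 0.1 -0.1 -0.1] t 7.22
```

View pics/e.png

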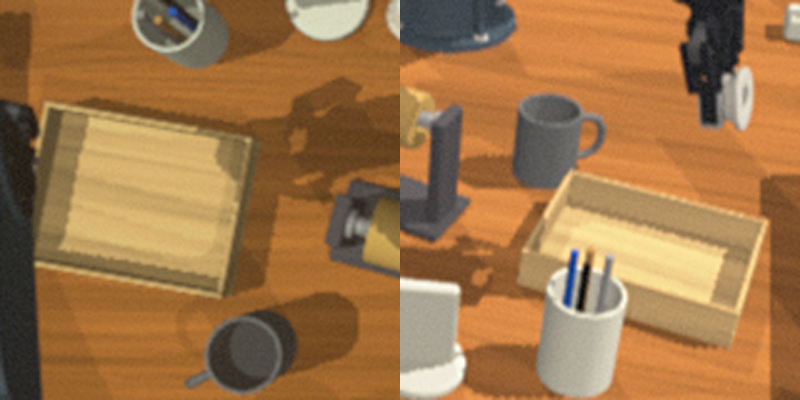

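The gripper is above the tray with the collar held, flange towards +y. The tray interior is empty: (40–250, 105–295) in the top crop. Its rim agrees with the measured corners, so I'm lowering.

>>> servo_tool --pt "0 10 42 0 0 0" --pt "0 20 84 0 0 0" --pt "0 30 126 0 0 0" --pt "-1 38 155 0 0 0" --pt "-1 41 168 0 0 0" --pt "-1 41 168 0 0 0" --pt "-1 41 168 0 0 0"

```text
t: 8.1
tcp_pos: [0.5293, 0.3822, 0.0317]
tool_rot: [0.986, -0.113, 0.016, -0.121]
force: [-0.9, -0.3, -0.6]
finger_gap: 0.507
```

>>> servo_tool --pt "0 1 4 0 0 0" --pt "0 2 8 0 0 0" --pt "0 3 12 0 0 0" --pt "0 3 13 0 0 0" --pt "0 3 13 0 0 0"

```text
t: 8.72
tcp_pos: [0.528, 0.3817, 0.0165]
tool_rot: [0.986, -0.113, 0.014, -0.121]
force: [-0.4, 0.7, -0.3]
finger_gap: 0.51
```

>>> servo_tool --pt "0 0.2 1 0 0 0" --pt "0 0.5 2 0 0 0" --pt "0 0.7 3 0 0 0" --pt "0 0.7 3 0 0 0"

```text
t: 9.22
tcp_pos: [0.528, 0.3818, 0.0135]
tool_rot: [0.986, -0.113, 0.015, -0.121]
force: [-0.1, 0.1, -1.0]
finger_gap: 0.514
```

>>> servo_tool --pt "0 0.2 1 0 0 0" --pt "0 0.5 2 0 0 0" --pt "0 0.5 2 0 0 0"

```text
t: 9.6
tcp_pos: [0.528, 0.3818, 0.0114]
tool_rot: [0.986, -0.113, 0.015, -0.121]
force: [0.4, -0.0, -1.7]
finger_gap: 0.512
```

>>> servo_tool --pt "0 0.2 1 0 0 0" --pt "0 0.5 2 0 0 0" --pt "0 0.5 2 0 0 0"

```text
t: 9.98
tcp_pos: [0.5282, 0.3818, 0.0095]
tool_rot: [0.986, -0.113, 0.015, -0.121]
force: [0.5, 0.3, -0.2]
finger_gap: 0.511
```

>>> servo_tool --pt "0 0.2 1 0 0 0" --pt "0 0.2 1 0 0 0"

```text
t: 10.22
tcp_pos: [0.5282, 0.3817, 0.009]
tool_rot: [0.986, -0.113, 0.015, -0.121]
force: [-0.8, -2.2, 3.4]
finger_gap: 0.513
```

Contact at +3.4 N, so I'm releasing.

>>> servo_tool --pt "0 0 0 0 0 0" --pt "0 0 0 0 0 0" --pt "0 0 0 0 0 0" --pt "0 0 0 0 0 0" --pt "0 0 -20 0 0 0" --pt "0 0 -50 0 0 0" --pt "0 0 -100 0 0 0" --pt "0 0 -160 0 0 0" --pt "0 0 -200 0 0 0" --gripper 74

```text
t: 11.35
tcp_pos: [0.5175, 0.3343, 0.2068]
tool_rot: [0.986, -0.113, 0.017, -0.121]
force: [1.5, 0.5, -0.6]
finger_gap: 0.865
```

```bash
python3 -c "
from h import *
go(.4785,.006,.20,-13)"
```

```text
[ 36.7 320.4 -73.1] [-14.1  -0.3  -0.1] t 11.35
```

>>> servo_tool --pt "6 53 -12 -3 0 0" --pt "12 106 -24 -6 0 0" --pt "18 160 -36 -10 0 0" --pt "24 213 -49 -14 0 0" --pt "30 266 -61 -14 0 0" --pt "35 319 -73 -14.1 -0.3 0" --pt "35 319 -73 -14.1 -0.3 0" --pt "35 319 -73 -14.1 -0.3 0" --gripper 85

```text
t: 12.35
tcp_pos: [0.4767, 0.0084, 0.1973]
tool_rot: [0.993, -0.115, -0.001, 0.001]
force: [-0.7, 1.5, 1.1]
finger_gap: 0.998
```

```bash
python3 c.py f 250 205 100 390 205;python3 -c "
from h import *
go(.477,.007,.101,-13.3)"
```

```text
[ 1.1  2.  96. ] [0.1 0.2 0.3] t 12.45
```

View pics/f.png

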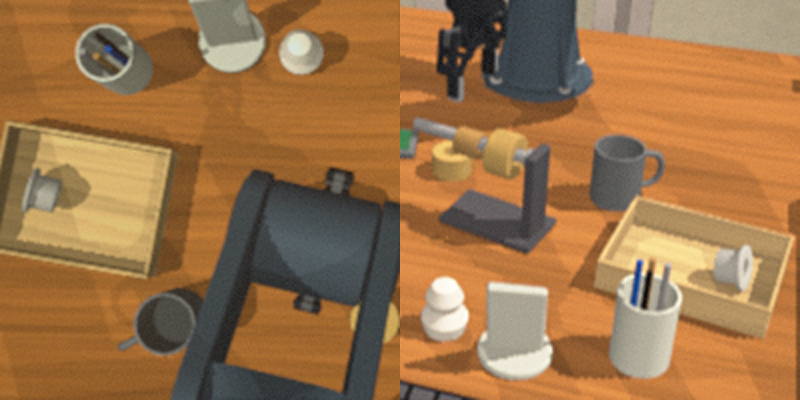

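The collar is lying in the tray, at (42,190) in the top crop and (735,268) in the scene crop. The gripper is above the core.

>>> servo_tool --pt "1 2 40 0 0 0" --pt "1 2 80 0 0 0" --pt "1 2 96 0 0 0" --pt "1 2 96 0 0 0" --pt "1 2 96 0 0 0"

```text
t: 13.08
tcp_pos: [0.4775, 0.0067, 0.1011]
tool_rot: [0.994, -0.113, -0.001, 0.001]
force: [-0.1, -0.6, -0.6]
finger_gap: 0.995
```

>>> servo_tool --pt "0 0 0 0 0 0" --pt "0 0 0 0 0 0" --pt "0 0 0 0 0 0" --pt "0 0 0 0 0 0" --pt "0 0 0 0 0 0" --pt "0 0 0 0 0 0" --pt "0 0 0 0 0 0" --pt "0 0 0 0 0 0" --gripper 34 --newtons 20

```text
t: 14.08
tcp_pos: [0.4772, 0.006, 0.1011]
tool_rot: [0.993, -0.114, -0.001, 0.001]
force: [-0.4, 1.4, 5.4]
finger_gap: 0.465
```

>>> servo_tool --pt "0 0 -4 0 0 0" --pt "0 0 -4 0 0 0" --pt "0 5 -4 0 0 0" --pt "0 12 -4 0 0 0" --pt "0 20 -4 0 0 0" --pt "0 30 -4 0 0 0" --pt "0 40 -4 0 0 0" --pt "0 40 -4 0 0 0"

```text
t: 15.08
tcp_pos: [0.4678, -0.0339, 0.1046]
tool_rot: [0.993, -0.115, -0.002, 0.001]
force: [0.1, 0.4, -0.1]
finger_gap: 0.469
```

>>> servo_tool --pt "0 12 0 0 0 0" --pt "0 25 0 0 0 0" --pt "0 38 0 0 0 0" --pt "0 50 0 0 0 0" --pt "0 62 0 0 0 0" --pt "0 75 0 0 0 0" --pt "0 88 0 0 0 0" --pt "0 100 0 0 0 0" --pt "0 100 0 0 0 0"

```text
t: 16.2
tcp_pos: [0.4453, -0.1313, 0.1049]
tool_rot: [0.993, -0.115, -0.002, 0.001]
force: [0.2, -0.5, -0.4]
finger_gap: 0.467
```

```bash
python3 c.py g 340 220 80 310 180;python3 -c "
from h import *
go(.520,-.343,.20,-13); go(.520,-.343,.075,-13)"
```

```text
[120.8 190.3 -95.2] [ 0.1  0.2 -0.1] t 16.3
[121.3 190.   29.8] [ 0.1  0.2 -0.1] t 16.3
```

View pics/g.png

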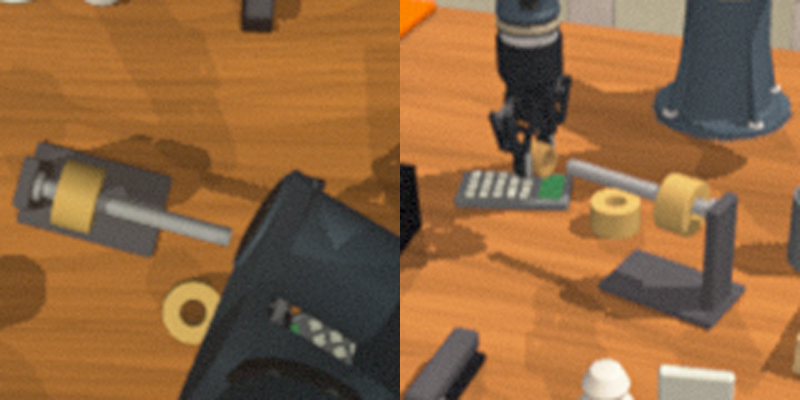

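The core is off the bar and in the gripper, and the roll is still at (78,197). The bin is next.

>>> servo_tool --pt "0 0 -50 0 0 0" --pt "0 0 -95 0 0 0" --pt "24 38 -95 0 0 0" --pt "48 76 -95 0 0 0" --pt "72 114 -95 0 0 0" --pt "96 152 -95 0 0 0" --pt "121 190 -95 0 0 0" --pt "121 190 -95 0 0 0" --pt "121 190 -95 0 0 0"

```text
t: 17.42
tcp_pos: [0.5199, -0.3413, 0.1992]
tool_rot: [0.994, -0.114, -0.003, 0.0]
force: [-0.6, 1.1, -0.8]
finger_gap: 0.464
```

>>> servo_tool --pt "0 0 40 0 0 0" --pt "0 0 80 0 0 0" --pt "0 0 120 0 0 0" --pt "0 0 150 0 0 0" --pt "0 0 160 0 0 0" --pt "0 0 160 0 0 0" --pt "0 0 160 0 0 0"

```text
t: 18.3
tcp_pos: [0.5207, -0.3433, 0.0414]
tool_rot: [0.994, -0.114, -0.001, 0.002]
force: [-0.4, -0.9, -0.4]
finger_gap: 0.462
```

>>> servo_tool --pt "0 0 0 0 0 0" --pt "0 0 0 0 0 0" --pt "0 0 0 0 0 0" --pt "0 0 0 0 0 0" --pt "0 0 -40 0 0 0" --pt "0 0 -80 0 0 0" --pt "0 0 -120 0 0 0" --pt "0 0 -160 0 0 0" --pt "0 0 -160 0 0 0" --gripper 56

```text
t: 19.42
tcp_pos: [0.5222, -0.3443, 0.2038]
tool_rot: [0.993, -0.114, 0.001, 0.004]
force: [-0.1, -0.7, -0.0]
finger_gap: 0.659
```

```bash
python3 -c "
from h import *
go(.4885,.0585,.20,-13.3)"
```

```text
[-124.  -384.7    0.8] [ 0.4 -0.2  0.2] t 19.43
```

>>> servo_tool --pt "-16 -48 0 0 0 0" --pt "-32 -96 0 0 0 0" --pt "-48 -144 0 0 0 0" --pt "-63 -192 0 0 0 0" --pt "-79 -240 0 0 0 0" --pt "-94 -288 0 0 0 0" --pt "-110 -336 0 0 0 0" --pt "-124 -385 1 0.4 -0.2 0.2" --pt "-124 -385 1 0.4 -0.2 0.2" --pt "-124 -385 1 0.4 -0.2 0.2" --gripper 85.4

```text
t: 20.68
tcp_pos: [0.4864, 0.0602, 0.1977]
tool_rot: [0.993, -0.115, -0.004, -0.002]
force: [-0.2, 0.4, -0.0]
finger_gap: 0.998
```

```bash
python3 c.py i 370 205 120 300 190;python3 -c "
from h import *
go(.489,.0595,.097,-13.3)"
```

```text
[  2.8  -0.2 101. ] [-0.2  0.4 -0.1] t 20.77
```

View pics/i.png

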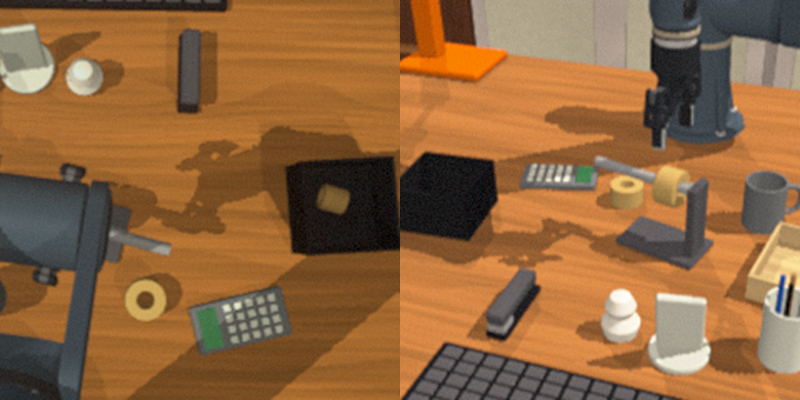

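The core is in the bin (335,198 in the top crop). I'm going down onto the roll.

>>> servo_tool --pt "3 0 30 0 0.4 0" --pt "3 0 60 0 0.4 0" --pt "3 0 90 0 0.4 0" --pt "3 0 101 0 0.4 0" --pt "3 0 101 0 0.4 0" --pt "3 0 101 0 0.4 0"

```text
t: 21.52
tcp_pos: [0.49, 0.0599, 0.0982]
tool_rot: [0.993, -0.116, 0.001, -0.002]
force: [-0.2, 0.5, -0.5]
finger_gap: 1.003
```

>>> servo_tool --pt "0 0 0 0 0 0" --pt "0 0 0 0 0 0" --pt "0 0 0 0 0 0" --pt "0 0 0 0 0 0" --pt "0 0 0 0 0 0" --pt "0 0 0 0 0 0" --pt "0 0 0 0 0 0" --gripper 55 --newtons 35

```text
t: 22.4
tcp_pos: [0.4898, 0.0603, 0.0987]
tool_rot: [0.993, -0.115, 0.001, -0.002]
force: [-0.2, -0.1, 4.7]
finger_gap: 0.751
```

>>> servo_tool --pt "0 0 -5 0 0 0" --pt "0 0 -5 0 0 0" --pt "0 5 -5 0 0 0" --pt "0 12 -5 0 0 0" --pt "0 20 -5 0 0 0" --pt "0 30 -5 0 0 0" --pt "0 40 -5 0 0 0" --pt "0 50 -5 0 0 0" --pt "0 60 -5 0 0 0" --pt "0 60 -5 0 0 0"

```text
t: 23.65
tcp_pos: [0.4753, 0.0011, 0.1021]
tool_rot: [0.993, -0.116, 0.0, -0.002]
force: [0.8, -1.0, -1.5]
finger_gap: 0.749
```

>>> servo_tool --pt "0 12 0 0 0 0" --pt "0 25 0 0 0 0" --pt "0 38 0 0 0 0" --pt "0 52 0 0 0 0" --pt "0 66 0 0 0 0" --pt "0 80 0 0 0 0" --pt "0 94 0 0 0 0" --pt "0 108 0 0 0 0" --pt "0 125 0 0 0 0" --pt "0 125 0 0 0 0"

```text
t: 24.9
tcp_pos: [0.4467, -0.1211, 0.1015]
tool_rot: [0.993, -0.117, 0.0, -0.002]
force: [-1.2, 0.7, -1.6]
finger_gap: 0.749
```

>>> servo_tool --pt "0 5 0 0 0 0" --pt "0 5 0 0 0 0" --pt "0 5 -50 0 0 0" --pt "0 5 -100 0 0 0" --pt "0 5 -120 0 0 0" --pt "0 5 -120 0 0 0"

```text
t: 25.65
tcp_pos: [0.4463, -0.1251, 0.2229]
tool_rot: [0.993, -0.115, 0.002, -0.001]
force: [0.7, -0.8, -2.4]
finger_gap: 0.747
```

```bash
python3 c.py j 330 215 90 350 190;python3 -c "
from h import *
print(sense()['finger_gap'],sense()['force'])
go(.514,.287,.22,-13)"
```

```text
0.7491069518859547 [ 0.37556662  0.16397321 -2.29833909]
[ -26.8 -416.4    2.9] [-0.3  0.1 -0.2] t 25.75
```

View pics/j.png

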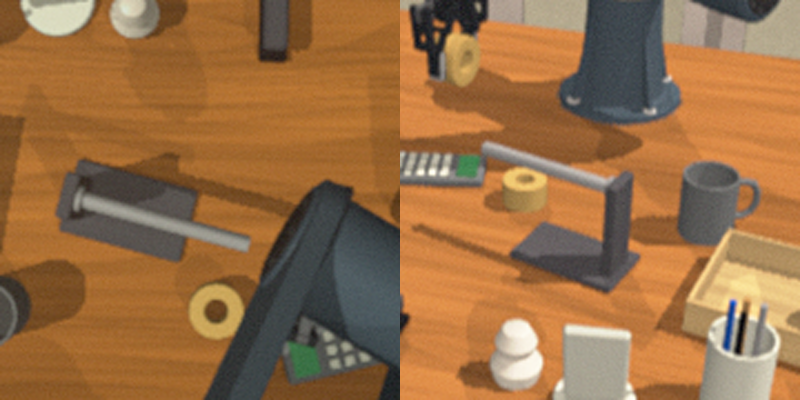

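The bar is bare, the roll is held at the upper left of the scene crop (462,58), and nothing has fallen. On to the tray.

>>> servo_tool --pt "-3 -50 0 0 0 0" --pt "-6 -100 0 0 0 0" --pt "-10 -150 0 0 0 0" --pt "-13 -200 0 0 0 0" --pt "-16 -250 0 0 0 0" --pt "-19 -300 0 0 0 0" --pt "-23 -350 0 0 0 0" --pt "-27 -416 0 0 0 0" --pt "-27 -416 0 0 0 0" --pt "-27 -416 0 0 0 0"

```text
t: 27.0
tcp_pos: [0.5132, 0.2858, 0.2212]
tool_rot: [0.993, -0.115, -0.002, -0.001]
force: [-1.3, -0.5, -1.8]
finger_gap: 0.747
```

>>> servo_tool --pt "0 0 45 0 0 0" --pt "0 0 90 0 0 0" --pt "0 0 135 0 0 0" --pt "0 0 170 0 0 0" --pt "0 0 190 0 0 0" --pt "0 0 190 0 0 0" --pt "0 0 190 0 0 0"

```text
t: 27.88
tcp_pos: [0.5153, 0.2859, 0.0339]
tool_rot: [0.993, -0.116, 0.0, -0.002]
force: [0.1, 0.2, -1.9]
finger_gap: 0.749
```

```bash
python3 -c "
from h import *
print(sense()['force'])
go(.514,.287,.017,-13)"
```

```text
[ 0.0748831   0.2404558  -1.86861324]
[-1.5 -0.7 16.9] [-0.3 -0.  -0.4] t 27.88
```

>>> servo_tool --pt "0 0 5 0 0 0" --pt "0 0 10 0 0 0" --pt "0 0 14 0 0 0" --pt "0 0 16 0 0 0" --pt "0 0 16 0 0 0"

```text
t: 28.5
tcp_pos: [0.5147, 0.2869, 0.0172]
tool_rot: [0.993, -0.116, -0.0, -0.002]
force: [-0.3, 0.4, -1.2]
finger_gap: 0.75
```

>>> servo_tool --pt "0 0 1 0 0 0" --pt "0 0 2 0 0 0" --pt "0 0 2 0 0 0"

```text
t: 28.88
tcp_pos: [0.515, 0.2869, 0.0161]
tool_rot: [0.993, -0.116, 0.0, -0.002]
force: [-1.5, -0.0, 4.6]
finger_gap: 0.746
```

It's in contact with the tray floor, so I'm releasing gently.

>>> servo_tool --pt "0 0 0 0 0 0" --pt "0 0 0 0 0 0" --pt "0 0 0 0 0 0" --pt "0 0 0 0 0 0" --pt "0 0 0 0 0 0" --pt "0 0 0 0 0 0" --gripper 72

```text
t: 29.62
tcp_pos: [0.5148, 0.2868, 0.0153]
tool_rot: [0.993, -0.116, 0.0, -0.002]
force: [0.3, -1.0, -0.1]
finger_gap: 0.845
```

>>> servo_tool --pt "0 0 0 0 0 0" --pt "0 0 -8 0 0 0" --pt "0 0 -20 0 0 0" --pt "0 0 -40 0 0 0" --pt "0 0 -80 0 0 0" --pt "0 0 -130 0 0 0" --pt "0 0 -180 0 0 0" --pt "0 0 -220 0 0 0" --pt "0 0 -220 0 0 0" --gripper 80

```text
t: 30.75
tcp_pos: [0.5169, 0.2867, 0.2405]
tool_rot: [0.993, -0.116, 0.005, -0.004]
force: [1.0, -0.2, -0.9]
finger_gap: 0.939
```

>>> servo_tool --pt "0 50 0 0 0 0" --pt "0 100 0 0 0 0" --pt "0 150 0 0 0 0" --pt "0 200 0 0 0 0" --pt "0 250 0 0 0 0" --pt "0 300 0 0 0 0" --pt "0 350 0 0 0 0" --pt "0 400 0 0 0 0" --pt "0 400 0 0 0 0"

```text
t: 31.88
tcp_pos: [0.4219, -0.1061, 0.2332]
tool_rot: [0.993, -0.119, -0.0, -0.002]
force: [-0.6, 0.2, 0.2]
finger_gap: 0.935
```

Run:
```python
import cv2
from h import *
a=snapshot("top")["color"][:,:,::-1];b=snapshot("scene")["color"][:,:,::-1]
o=np.vstack([a[90:320,120:520],b[130:310,150:550]])
cv2.imwrite("pics/k.png",cv2.resize(o,None,fx=1.4,fy=1.4,interpolation=cv2.INTER_CUBIC))
print(sense()["t"])
```

```text
31.975
```

View pics/k.png

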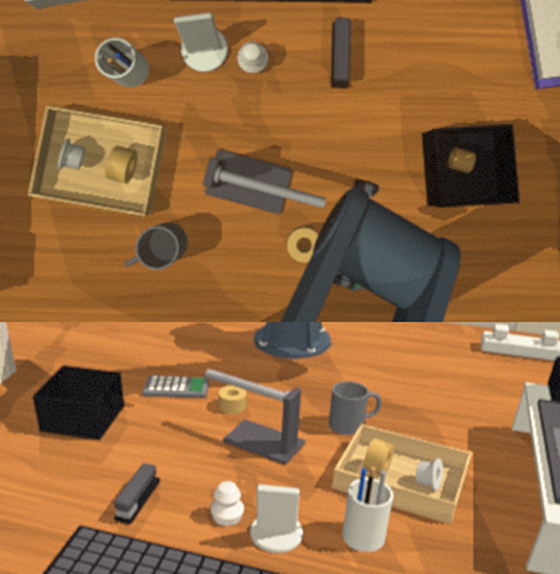

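The tray holds the collar (70,155) and the roll (120,163), and the core is in the bin (460,160). The bar is bare and the bystanders are where they were. I'm handing in.

```bash
python3 -c "
from h import *
print(sense()['qd'].round(3)); print(sign_off())"
```

```text
[ 0.038 -0.     0.001  0.001 -0.001 -0.003]
the job is handed in; nothing more can be done
None
```

The job is done and handed in at about 32 s of the 72 s allowed. I slid the collar off first and set it in the tray. Next the core came off and was released inside the bin, about 35 mm above its floor. The roll came last and was set in the tray beside the collar. I lowered the collar and the roll until the wrist felt the tray floor (about 3 to 5 N), then released them.

- **Final pictures:** both views show the bar empty, the collar and roll in the tray, the core in the bin and nothing fallen. The bystanders I could see look unmoved. The arm hid most of the calculator in the top view, but the scene view shows it in place.
- **Forces:** no reading I saw went above about 6 N.
- **Disagreements:** the collar touched the tray floor about 2 mm lower than I had calculated, and the two-view fit of the collar missed by about 5 mm. Neither affected the result. One arm joint was still moving at 0.04 rad/s when I handed in, well clear of everything.

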